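Clamp the slicer carriage and clip on its blade guard

ROBOT

A 6-joint arm with a two-finger parallel gripper is mounted at the origin on a cart in front of the work surface, level with it; the furniture and walls round the work are solid. World frame = base frame: x ahead of the robot, y to its left, z up, the work surface at z = 0. Lengths are in mm, angles in rad, forces in N, time in s.
With the tool pointing down it reaches from about 300 to 775 mm from the base axis. Payload 14.6 kg.
Tool frame: the origin (TCP) lies between the finger pads; the fingertips stand 19 mm ahead of it and the grasp point (between the pads) is the TCP; z points along the fingers, y is the line along which they close (so a half turn about z gives the same grasp; the last joint's range is limited). The gripper opens to 94 mm and grips with 3 to 60 N. Pads are 16 mm wide; open, the fingers measure 119 mm over their backs; the gripper's body (75 mm by 177 mm) begins 78 mm behind the grasp point.
Start: joints at [-1.251, 0.3, 1.521, -0, 1.321, -0.067], TCP at [207.467, -509.359, 224.446] pointing down, gripper open.
Joint ranges: [-3.03, 3.03], [-0.79, 2.21], [0.23, 2.52], [-1.04, 4.18], [0, 3.07], [-2.55, 2.55]. Speed limits (rad/s): [2.22, 2.22, 2.57, 3.14, 3.14, 3.14].

INTERFACE

Orientations are given as [roll, pitch, yaw] about the fixed x, y, z axes, in that order (R = Rz(yaw) Ry(pitch) Rx(roll)).
In Python, from cell import monitor, imaging, job, find_in, trace gives the robot as it stands. The module is installed in compiled form; this text tells all that it offers.
- The arm moves only by the tool arm_command, never from a script. Its argument "steps" is a list of rows, each a list of 5 numbers: the opening, from 0 (shut) to 1 (fully open), then the shift along the tool's x, y, z in mm, then the turn about the tool's z in degrees. In form: [[gripper, dx, dy, dz, turn], ...]. A call has 1 to 20 rows; each row is the pose to reach, as a shift and turn from the pose commanded when the call began, along the tool's axes at that moment; what a row does not reach only later rows make up. A row lasts 1/8 s, in which the tool goes at most 62.5 mm and 10.7 degrees, less where a joint would pass 70% of its speed; a pose out of reach is approached as far as the arm can. A call with a gripper value outside its range is refused whole. The fingers move at their own pace and stop on an object; "force" is the grip in N (left out, the last holds). Time passes only in rows, so rows that repeat a pose let the fingers close. It gives the time, the measured TCP pose, the force, the opening and the grip force at its end, in the units of the state.
- monitor.read_state(): the state, without advancing time (a new reading comes with each control period).
- imaging.camera(name): name is "scene" or "top" or "wrist"; returns a dict with "img" (384x512x3 uint8, red, green, blue), "mtx" (3x3 intrinsics, pixels), "view" (4x4, takes a point from world to camera coordinates). Camera axes: x right, y down, z forward; pixel columns grow to the right and rows downward; lengths in mm; the calibration is good to about 2 mm. A picture is of the moment at which its call begins. There is no depth.
- job.sign_off(): hands the job in; it is judged then, once.
Trained networks look in a picture, given as the dict that the camera call returned (one of the last four; its "shot" number tells which), for a name from the list of things; names that differ only in an ending like _2 or _b are one class to them, and where a whole thing is asked for, a point or a joint stands for the part that bears it (a point fixed in the world has none). Each returns a list of dicts, best first, with "p" (0 to 1); they miss things now and then, are a little off and sometimes report something else, mostly with a low value. They report only what shows in the picture. A call takes as long as a camera call.
- find_in(picture, target): "rect" ([centre column, centre row, width, height] in pixels, round what is visible of it).
- trace(picture, target): "region" (384x512 bool, what is visible of it) and "rect" ([centre column, centre row, width, height] in pixels, round what is visible of it).
The state is a dict: "clock": time; "joints": joint angles; "qd": joint speeds; "effort": joint torques, N m; "eef_pos": TCP position; "eef_rot": TCP orientation; "wrist_force": force on the tool from outside, world axes, zero at the start; "moment": the same for the moment, N m; "finger_gap": finger opening in mm; "finger_force": force on a finger pad.
Only numpy, scipy, OpenCV 4.12 (cv2) and the standard library are available. Lean on these libraries where they do the work, as an engineer would, in place of code of your own. Each camera call takes 0.05 s, during which the arm holds its last target. There are 200 camera calls.

TASK

Make the bench tissue slicer safe. First lock its blade carriage where it stands, by turning the T-shaped clamp knob on it clockwise until it is tight, without shifting the carriage along its rods. Then take the loose blade guard by the upright fin on its back, set it over the blade holder and press it straight down through the resistance of its spring catches until it snaps and sits fully home all round; finish while still gripping the fin and still pressing the guard down firmly (do not let go), and leave the other things on the bench where they are.

Things in the scene. Friction and masses are not known exactly. Their poses are not given: they have to be found in the camera images.
- guard: Loose blade guard: plain grey plastic trough standing upside down (open side down) on the worktop, 86 long (x) x 37 wide (y) x 55 mm high, 42 to 84 g. Origin: centre of its open underside, z up; a half turn about z makes no difference. Roof top at z = 31.5 mm. Inside 80 mm long; a rounded lip runs inward along each long lower edge, 26 mm clear between the lips.
- guard_fin (a point): Middle of the guard's grip fin, 43 mm above the guard's underside; axes as the guard's. The fin stands along the middle of the roof: 50 mm long (x), 10 mm thick (y), from 31.5 to 55 mm above the underside. Grip it from above across its thickness, fingertips just above the roof.
- slicer: Bench tissue slicer, heavy and fixed: grey base 190 (x) x 270 mm (y) with two guide rods along y. Origin: on the worktop under its middle; x away from the robot, y to the left. At its left end a specimen column 106 mm high reaches from y = 93 to 165 mm, beside the line of the blade holder (x = 11 to 59 mm).
- carriage: Blade carriage: aluminium plate 150 (x) x 86 mm (y), top face 60 mm above the worktop, sliding along its y on the slicer's rods; about 4 N moves it until it is clamped. Origin: at worktop level below the plate's middle; axes as the slicer's. On it: the clamp knob at x = -52 mm (the side nearest the robot) and the blade holder at x = +34 mm, both at y = 0.
- holder_seat (a point): Where the guard's origin belongs: centre of the blade holder's foot level with the rest strips; x along holder and blade, y across. Holder: dark steel block 70 (x) x 22 (y) x 16 mm high, blade up to 24.5 mm above this point. The guard fits over it with 5 mm play each way along x and 2 mm between lip and block on each side, and rests with its lower edges on the rest strips.
- rest_strips: Two low steel strips let into the plate along both sides of the blade holder, 78 mm long, tops 62 mm above the worktop and level with the seat: the guard's long lower edges rest on them when it is home. Lying home untouched, the guard presses on them with its weight only, under 1 N; still pressing firmly at the end means at least 3 N on them (5 to 15 N is a good push; check it after a force stop, which may relax).
- catch_line (a point): Level of the holder's spring catches, on the holder's middle, 9 mm above the seat: two round-nosed steel plungers on each long side. The guard's lips meet them when its origin is 11 mm above the seat; pushing down then takes 7 to 14 N, which drops suddenly between 10 and 6 mm above the seat; below that the catches pull the guard down. Fully home: origin within 2 mm of the seat.
- clamp_knob (a joint): Angle of the clamp knob in rad, growing clockwise seen from above: 0 fully loose, 1.5 its stop; it starts loose, at 0 to 0.25. From about 0.85 on it bites and gets stiffer (0.07 N m at first, up to 0.2 N m); from 1.15 on it is tight and the carriage is locked. It stays where it is left.
- clamp_grip (a point): Middle of the clamp knob's T-bar, on its upright axis, 90 mm above the worktop; turns with the knob. Black bar 46 mm long (this point's x), 12 mm thick (y), from 76 to 101 mm above the worktop on a low round neck (23 mm across). Grip it from above across its thickness; the collar below is 68 mm, the plate 60 mm above the worktop.
- petri_dish_a: Bystander, to be left alone: flat round glass dish with lid, 60 mm across, 14 mm high; origin under its middle
- petri_dish_b: Bystander, to be left alone: second flat round dish, 60 mm across, 14 mm high; origin under its middle
- lens_blower: Bystander, to be left alone: rubber bulb blower standing upright, 49 mm across, 98 mm high; origin under its middle
- tweezers: Bystander, to be left alone: steel tweezers lying, 125 mm long along its own y, 9 mm high; origin under its middle
- screwdriver_sl2: Bystander, to be left alone: small precision screwdriver lying, 146 mm long along its own y, 11 mm high; origin under its middle
- vial_1: Bystander, to be left alone: small capped vial standing, 22 mm across, 47 mm high; origin under its middle
- vial_3: Bystander, to be left alone: second small capped vial standing, 22 mm across, 47 mm high; origin under its middle

How it is judged:
By the outcome, as a careful person would: the job done as asked, in the order asked, and still so for the second after the job is handed in, while the arm keeps its last pose, push and grip.
It also fails if it takes over 58 s, if anything falls off the work surface, if the arm or the gripper's body presses on something with over 40 N, if the wrist force passes 120 N, or if a joint passes its speed limit or range.

## Working session

There is one attempt and no reset: what is moved stays moved. The work goes in short steps, Python scripts to look and compute and a tool call to move; the robot and the scene stay as the last step left them, time stands still between calls to the robot, and variables do not carry over. Pictures are saved under pics/ and viewed, at most 10 in all, crops included, and the job is handed in when it is done.

Besides the shell and the picture viewer there is one more tool, called after ">>>" in YAML: its name, and indented under it one key for each argument. arm_command: Moves the arm, as the interface text tells. Its arguments: {"type":"object","properties":{"steps":{"type":"array","items":{"type":"array","items":{"type":"number"}}},"force":{"type":"number"}},"required":["steps"]}

```bash
mkdir -p pics; cat > h.py <<'E'
import numpy as np, cv2
from cell import monitor, imaging, job, find_in, trace
def ray(p,uv):
    K,V=np.array(p["mtx"]),np.array(p["view"]);R,t=V[:3,:3],V[:3,3]
    return -R.T@t, R.T@np.linalg.inv(K)@np.array([uv[0],uv[1],1.])
def at(p,uv,z):
    c,d=ray(p,uv);return c+d*(z-c[2])/d[2]
def proj(p,X):
    K,V=np.array(p["mtx"]),np.array(p["view"]);q=K@(V[:3,:3]@np.array(X,float)+V[:3,3]);return q[:2]/q[2]
def save(p,n): cv2.imwrite("pics/"+n,p["img"][:,:,::-1])
def reg(p,name):
    r=trace(p,name)
    return r[0] if r else None
def axis(m):
    v,u=np.nonzero(m);r=cv2.minAreaRect(np.c_[u,v].astype(np.float32));return r
E
python3 - <<'E'
from h import *
np.set_printoptions(precision=1,suppress=True)
s=monitor.read_state();print(s)
P={n:imaging.camera(n) for n in("scene","top")}
for n,p in P.items(): save(p,n+"0.png");print(n,ray(p,(256,192)))
for n,p in P.items():
  for t,z in(("guard",28),("guard_fin",55),("slicer",0),("carriage",60),("clamp_knob",101),("clamp_grip",101),("holder_seat",78)):
    try: rs=trace(p,t)
    except Exception as e: print(t,e);continue
    for r in rs[:2]:
        if r["p"]>.3: 
            a=axis(r["region"]);print(n,t,round(r["p"],2),np.array(r["rect"]),a,at(p,a[0],z))
E
```

```text
{'clock': 0.0, 'joints': array([-1.3,  0.3,  1.5,  0. ,  1.3, -0.1]), 'qd': array([ 0.,  0.,  0., -0.,  0., -0.]), 'effort': array([ -0. , -53.2, -35.3,   0.1,   0. ,  -0. ]), 'eef_pos': array([ 207.4, -509.1,  223.9]), 'eef_rot': array([-3.1, -0. ,  0.4]), 'wrist_force': array([ 0.3, -0.2,  0.1]), 'moment': array([0. , 0. , 0.1]), 'finger_force': 0.0, 'finger_gap': 93.72984779917549}
scene (array([-250. , -765.2,  535.3]), array([ 0.7,  0.6, -0.4]))
top (array([ 396.4,  -12.6, 1401.4]), array([ 0.1,  0. , -1. ]))
scene guard 0.83 [319.2 270.1  35.6  46.6] ((317.2500305175781, 271.2500305175781), (23.334524154663086, 42.42640686035156), 45.0) [ 387.8 -328.4   28. ]
scene guard_fin 0.76 [317.9 270.1  38.   43.3] ((317.5000305175781, 271.0000305175781), (23.33452033996582, 41.719295501708984), 45.0) [ 354.8 -351.5   55. ]
scene slicer 0.75 [270.6 208.2 123.3  82.3] ((269.05963134765625, 211.98846435546875), (116.6089096069336, 61.60974884033203), 25.94229507446289) [566.5 -40.9   0. ]
scene slicer 0.74 [317.4 267.6  33.2  45. ] ((317.0000305175781, 271.0000305175781), (24.0416297912597
[... 1406 characters left out ...]
00146484), 1.6365771293640137) [525. -72.  60.]
top clamp_knob 0.47 [281.9 217.2  11.   12.6] ((282.10003662109375, 216.70004272460938), (15.652474403381348, 7.602630615234375), 63.43495178222656) [472.4 -67.9 101. ]
top clamp_grip 0.64 [366.7 186.8  24.2  26.6] ((367.75, 186.74998474121094), (20.50609588623047, 21.21320343017578), 45.0) [ 552.5 -295.2  101. ]
top clamp_grip 0.55 [283.3 218.4  10.   17. ] ((281.89654541015625, 216.7413787841797), (15.412713050842285, 8.170595169067383), 68.19859313964844) [472.3 -67.4 101. ]
top holder_seat 0.58 [284.1 198.8  33.7  59.9] ((282.47344970703125, 197.95761108398438), (32.43193435668945, 55.70073699951172), 1.5911402702331543) [524.3 -70.   78. ]
```

```bash
python3 - <<'E'
from h import *
p=imaging.camera("top");i=p["img"][130:290,100:420];cv2.imwrite("pics/t1.png",cv2.resize(i,None,fx=2.5,fy=2.5,interpolation=cv2.INTER_CUBIC)[:,:,::-1])
E
```

```text
(no output)
```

View pics/t1.png

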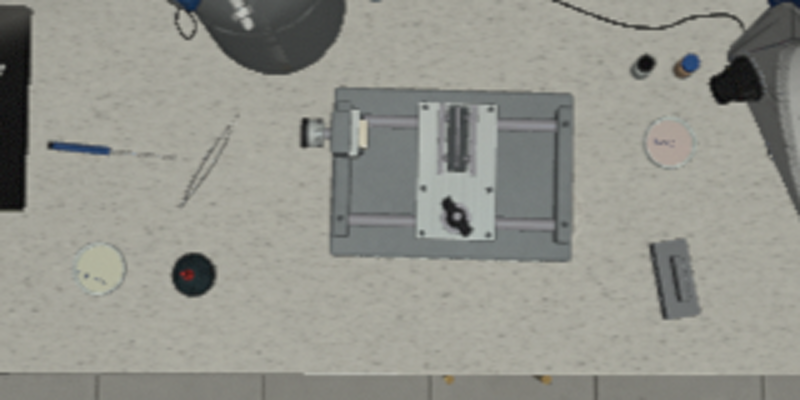

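View pics/scene0.png

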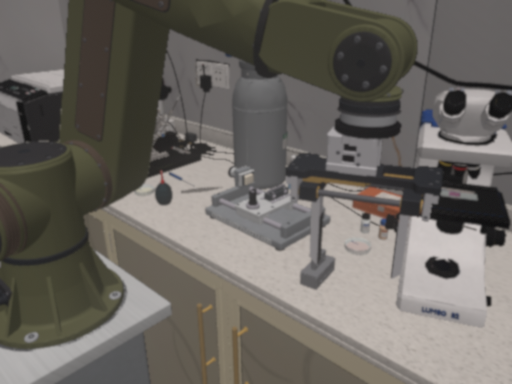

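Top view: slicer with the knob (bar from crop (447,200) to (466,232), yaw about +30°), the holder behind it at (458,138), and the guard at (674,278), tilted about 10°. The scene view shows the tall cylinder behind the slicer and the microscope to its right. The path to the knob is clear.

```bash
cat >> h.py <<'E'
def go(pos,yaw,s=None):
    from scipy.spatial.transform import Rotation as Ro
    s=s or monitor.read_state();R=Ro.from_euler("xyz",s["eef_rot"]).as_matrix()
    d=R.T@(np.array(pos)-s["eef_pos"]);cy=np.arctan2(R[1,0],R[0,0])
    print("pos",s["eef_pos"].round(1),"yaw",round(np.degrees(cy),2),"-> shift",d.round(1),"turn",round(np.degrees(cy)-yaw,2),"t",round(s["clock"],2))
E
python3 -c "
from h import *
go((472,-68,215),30)"
```

```text
pos [ 207.5 -509.4  224.4] yaw 22.16 -> shift [ 411.5 -308.9    9.4] turn -7.84 t 0.85
```

>>> arm_command:
  steps:
    - [1,100,-75,2,-2]
    - [1,200,-150,4,-4]
    - [1,300,-225,6,-6]
    - [1,411,-309,9,-8]
    - [1,411,-309,9,-8]
    - [1,411,-309,9,-8]
    - [1,411,-309,9,-8]
    - [1,411,-309,9,-8]
    - [1,411,-309,9,-8]
    - [1,411,-309,9,-8]
    - [1,411,-309,9,-8]
    - [1,411,-309,9,-8]

```text
clock: 2.35
eef_pos: [471.2, -69.3, 215.6]
eef_rot: [3.141, -0.0, 0.525]
wrist_force: [-0.2, -0.3, -0.1]
finger_gap: 94.2
finger_force: 0.0
```

```bash
python3 - <<'E'
from h import *
np.set_printoptions(precision=1,suppress=True)
p=imaging.camera("wrist")
go((472,-68,215),30)
print(p["view"])
im=p["img"].copy()
for t,z in(("clamp_knob",101),("clamp_grip",101),("carriage",60),("holder_seat",62)):
  for r in trace(p,t)[:2]:
    if r["p"]>.3:
      a=axis(r["region"]);b=cv2.boxPoints(a);print(t,round(r["p"],2),a,at(p,a[0],z),"corners",[at(p,q,z)[:2] for q in b])
      cv2.polylines(im,[b.astype(int)],True,(255,0,0),1)
cv2.imwrite("pics/w1.png",im[:,:,::-1])
E
```

```text
pos [471.2 -69.1 215.6] yaw 30.07 -> shift [ 1.2 -0.6  0.6] turn 0.07 t 2.4
[[   0.5   -0.9    0.  -297.1]
 [  -0.8   -0.5    0.3  334. ]
 [  -0.2   -0.1   -1.   483.2]
 [   0.     0.     0.     1. ]]
clamp_grip 0.94 ((257.0, 185.5), (45.0, 18.0), 90.0) [475.6 -68.1 101. ] corners [array([491.4, -48.6]), array([500.4, -64.2]), array([459.1, -88.6]), array([449.6, -72.2])]
clamp_grip 0.58 ((441.25006103515625, 201.25001525878906), (41.719295501708984, 46.66904067993164), 45.0) [ 557.2 -243.4  101. ] corners [array([ 539.3, -216.3]), array([ 583.9, -223.1]), array([ 575. , -270.4]), array([ 528.6, -265.1])]
carriage 0.6 ((279.0037536621094, 139.1610107421875), (78.7708740234375, 142.48829650878906), 33.36636734008789) [525.3 -68.1  60. ] corners [array([445.6, -17.8]), array([600.5, -30.2]), array([ 599.5, -114.9]), array([ 437.4, -112.5])]
carriage 0.41 ((257.0, 186.0), (46.0, 20.0), 90.0) [465.5 -74.   60. ] corners [array([483.5, -50.3]), array([495.1, -70.3]), array([446.6, -99. ]), array([434.5, -78. ])]
holder_seat 0.61 ((279.0969543457031, 138.87620544433594), (79.59419250488281, 141.84548950195312), 33.558956146240234) [525.7 -67.8  62. ] corners [array([447.2, -17.1]), array([600.2, -29.9]), array([ 598.9, -115. ]), array([ 438.6, -112.1])]
```

View pics/w1.png

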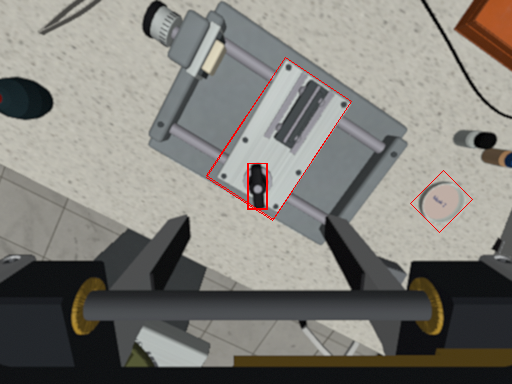

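The wrist view shows the T-bar upright in the image at (257,186), so the tool yaw of 30° matches it. It is centred between the fingers. Next I go lower and check again.

>>> arm_command:
  steps:
    - [0.45,2,0,30,0]
    - [0.45,2,0,60,0]
    - [0.45,2,0,75,0]
    - [0.45,2,0,75,0]
    - [0.45,2,0,75,0]
    - [0.45,2,0,75,0]

```text
clock: 3.35
eef_pos: [473.7, -67.2, 141.4]
eef_rot: [3.141, -0.001, 0.526]
wrist_force: [0.3, -0.2, 0.2]
finger_gap: 42.7
finger_force: 0.0
```

```bash
python3 - <<'E'
from h import *
np.set_printoptions(precision=1,suppress=True)
p=imaging.camera("wrist");s=monitor.read_state()
go((474,-68.3,92),30)
im=p["img"].copy();e=s["eef_pos"]
print([proj(p,(e[0],e[1],z)) for z in(e[2]-19,101,90)])
for t,z in(("clamp_knob",101),("clamp_grip",101)):
  for r in trace(p,t)[:1]:
      a=axis(r["region"]);b=cv2.boxPoints(a);print(t,round(r["p"],2),a,at(p,a[0],z),"corners",[at(p,q,z)[:2] for q in b])
      cv2.polylines(im,[b.astype(int)],True,(255,0,0),1)
cv2.imwrite("pics/w2.png",im[:,:,::-1])
E
```

```text
pos [473.6 -67.2 141.2] yaw 30.16 -> shift [-0.2  1.1 49.2] turn 0.16 t 3.4
[array([255.3, 227.4]), array([255.4, 216.2]), array([255.4, 211.3])]
clamp_knob 0.87 ((257.0, 213.0), (60.0, 24.0), 90.0) [476.5 -66.9 101. ] corners [array([492.7, -47.2]), array([501.7, -62.7]), array([459.3, -88. ]), array([449.7, -71.5])]
clamp_grip 0.95 ((257.5, 213.0), (60.0, 25.0), 90.0) [476.7 -67.3 101. ] corners [array([492.7, -47.2]), array([502.1, -63.4]), array([459.7, -88.7]), array([449.7, -71.5])]
```

View pics/w2.png

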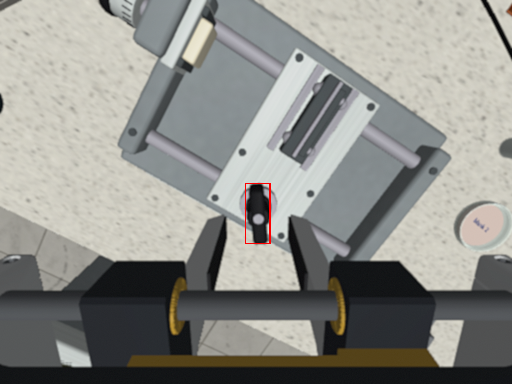

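The bar runs from (257,188) to (261,240), about 3° further counter-clockwise than the tool, with its hub at (259,218) about 1 mm to the right of the finger midline. I correct for both, descend and grip.

>>> arm_command:
  steps:
    - [0.45,0,1.2,15,-3]
    - [0.45,0,1.2,35,-3]
    - [0.45,0,1.2,49,-3]
    - [0.45,0,1.2,49,-3]
    - [0.3,0,1.2,49,-3]
    - [0.2,0,1.2,49,-3]
    - [0.16,0,1.2,49,-3]
    - [0.14,0,1.2,49,-3]
    - [0.12,0,1.2,49,-3]
    - [0.1,0,1.2,49,-3]
    - [0.0,0,1.2,49,-3]
    - [0.0,0,1.2,49,-3]
  force: 12

```text
clock: 5.0
eef_pos: [474.0, -68.1, 91.9]
eef_rot: [3.141, -0.0, 0.579]
wrist_force: [-2.9, 1.4, 6.1]
finger_gap: 22.1
finger_force: 12.0
```

The gap of 22 mm matches the neck (23 mm), so the fingertips reach below the bar. I open, rise 6 mm and regrip.

>>> arm_command:
  steps:
    - [0.4,0,0,0,0]
    - [0.4,0,0,0,0]
    - [0.4,0,0,-6,0]
    - [0.4,0,0,-6,0]
    - [0.2,0,0,-6,0]
    - [0.16,0,0,-6,0]
    - [0.14,0,0,-6,0]
    - [0.1,0,0,-6,0]
    - [0.0,0,0,-6,0]
    - [0.0,0,0,-6,0]
  force: 12

```text
clock: 6.25
eef_pos: [473.9, -68.2, 97.4]
eef_rot: [-3.142, 0.0, 0.579]
wrist_force: [0.8, -1.2, -1.8]
finger_gap: 18.4
finger_force: 12.0
```

```bash
python3 - <<'E'
from h import *
p=imaging.camera("wrist")
print(monitor.read_state()["finger_gap"],monitor.read_state()["moment"])
i=p["img"][140:340,150:370];cv2.imwrite("pics/w3.png",cv2.resize(i,None,fx=2.7,fy=2.7,interpolation=cv2.INTER_CUBIC)[:,:,::-1])
E
```

```text
18.52188487794834 [-0.19751141 -0.10250698  0.02837953]
```

View pics/w3.png

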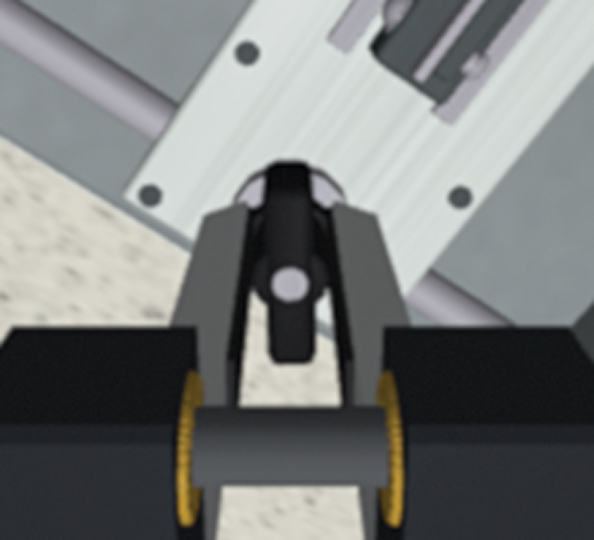

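The bar is now parallel to the fingers (bar x 267–315, fingers 248 and 332 at crop row 205), but the tips still clamp the bulging hub around (290,280). I go a little higher and regrip.

>>> arm_command:
  steps:
    - [0.35,0,0,0,0]
    - [0.35,0,0,-6,0]
    - [0.35,0,0,-6,0]
    - [0.16,0,0,-6,0]
    - [0.14,0,0,-6,0]
    - [0.1,0,0,-6,0]
    - [0.0,0,0,-6,0]
    - [0.0,0,0,-6,0]
  force: 12

```text
clock: 7.3
eef_pos: [473.9, -68.2, 103.4]
eef_rot: [-3.142, 0.0, 0.579]
wrist_force: [0.4, -0.3, -0.1]
finger_gap: 18.4
finger_force: 12.0
```

The gap is the same at this height, so the hub itself is about 18 mm wide. A firm grip will turn it, and the bar flats back it up. I turn in stages.

>>> arm_command:
  steps:
    - [0,0,0,0,0]
    - [0,0,0,0,0]
    - [0,0,0,0,8]
    - [0,0,0,0,16]
    - [0,0,0,0,24]
    - [0,0,0,0,32]
    - [0,0,0,0,40]
    - [0,0,0,0,40]
  force: 30

```text
clock: 8.3
eef_pos: [474.1, -68.5, 103.4]
eef_rot: [3.141, -0.001, -0.119]
wrist_force: [4.4, -3.4, -3.5]
finger_gap: 18.2
finger_force: 30.0
```

```bash
python3 - <<'E'
from h import *
s=monitor.read_state();print(s["wrist_force"],s["moment"],s["finger_gap"],s["joints"])
p=imaging.camera("wrist")
i=p["img"][140:340,150:370];cv2.imwrite("pics/w4.png",cv2.resize(i,None,fx=2.7,fy=2.7,interpolation=cv2.INTER_CUBIC)[:,:,::-1])
E
```

```text
[ 4.38495217 -3.35833462 -3.47507081] [-0.76996862 -0.58331903 -0.02583593] 18.177189259096444 [-2.19768013e-01  2.87841243e-01  1.84438251e+00 -4.70427513e-04
  1.00857944e+00  1.46988453e+00]
```

View pics/w4.png

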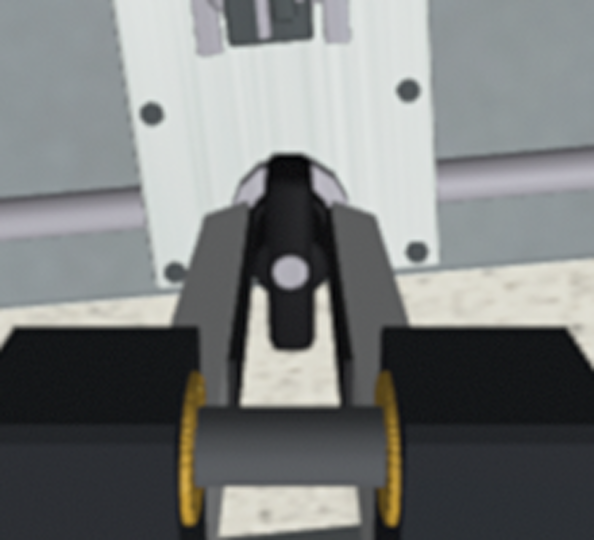

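The knob follows the grip. The side force in y is close to the carriage's slip force, so I ease the pose toward it before it bites.

>>> arm_command:
  steps:
    - [0,0.5,0.5,0,0]
    - [0,0.5,0.5,0,0]

```text
clock: 8.6
eef_pos: [474.2, -68.6, 103.4]
eef_rot: [-3.141, 0.0, -0.118]
wrist_force: [0.5, 0.5, -0.8]
finger_gap: 18.0
finger_force: 30.0
```

Side forces are gone. I turn on by 28°.

>>> arm_command:
  steps:
    - [0,0,0,0,7]
    - [0,0.1,0.1,0,14]
    - [0,0.2,0.2,0,21]
    - [0,0.3,0.3,0,28]
    - [0,0.3,0.3,0,28]
  force: 45

```text
clock: 9.22
eef_pos: [473.9, -69.4, 103.4]
eef_rot: [3.14, 0.001, -0.609]
wrist_force: [-3.6, -5.1, 2.2]
finger_gap: 18.1
finger_force: 45.0
```

```bash
python3 - <<'E'
from h import *
s=monitor.read_state();print(s["wrist_force"],s["moment"],s["finger_gap"],s["joints"])
p=imaging.camera("wrist")
i=p["img"][140:340,150:370];cv2.imwrite("pics/w5.png",cv2.resize(i,None,fx=2.7,fy=2.7,interpolation=cv2.INTER_CUBIC)[:,:,::-1])
E
```

```text
[-3.57381895 -5.11424787  2.24277246] [-0.80257039  0.87493962 -0.02321199] 18.093294831308427 [-2.21429215e-01  2.89044427e-01  1.84296174e+00 -1.13335119e-03
  1.01110928e+00  1.95849182e+00]
```

View pics/w5.png

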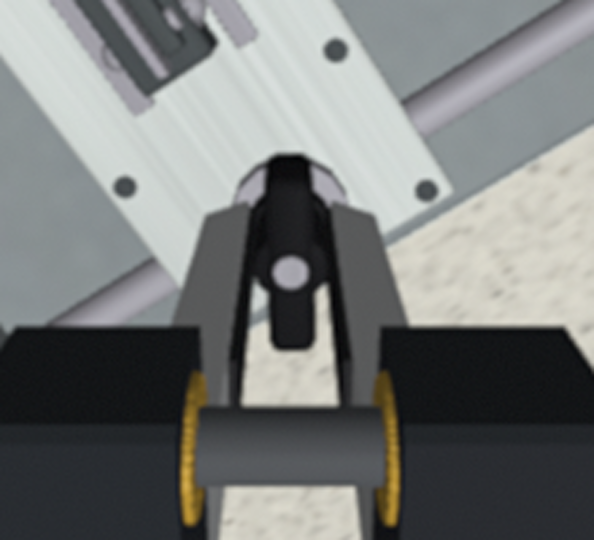

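No slip so far, 68° turned. I relieve the side force and add 5°, which puts the knob past 1.15 even from a start of 0.

>>> arm_command:
  steps:
    - [0,0,0.7,0,0]
    - [0,0,0.7,0,0]
    - [0,0,0.7,0,3]
    - [0,0,0.7,0,5]
    - [0,0,0.7,0,5]

```text
clock: 9.9
eef_pos: [473.9, -69.6, 103.4]
eef_rot: [3.141, 0.001, -0.696]
wrist_force: [-4.5, -1.2, 2.3]
finger_gap: 18.1
finger_force: 45.0
```

```bash
python3 - <<'E'
from h import *
s=monitor.read_state();print(s["wrist_force"],s["moment"],s["finger_gap"],s["joints"],s["effort"])
p=imaging.camera("top")
for r in trace(p,"carriage")[:1]:
  a=axis(r["region"]);print(a,at(p,a[0],60))
E
```

```text
[-4.54567267 -1.20732928  2.32302222] [-0.23169862  0.98677529  0.0603957 ] 18.103367798628458 [-2.22295089e-01  2.88530705e-01  1.84358715e+00 -2.70510613e-04
  1.01031467e+00  2.04422913e+00] [  1.07337177 -46.37753248 -31.3280654    0.60626948  -1.28106672
   0.3400055 ]
((282.1624755859375, 198.02525329589844), (31.318687438964844, 54.55232620239258), 1.2453643083572388) [525.82250931 -69.95761415  60.        ]
```

>>> arm_command:
  steps:
    - [0.35,0,0,0,0]
    - [0.35,0,0,0,0]
    - [0.35,0,0,-20,0]
    - [0.35,0,0,-60,10]
    - [0.35,-20,0,-90,0]
    - [0.35,-40,0,-110,-10]
    - [0.35,-40,0,-110,-20]
    - [0.35,-40,0,-110,-30]
    - [0.35,-40,0,-110,-35]
    - [0.35,-40,0,-110,-35]

```text
clock: 11.25
eef_pos: [443.6, -43.9, 213.5]
eef_rot: [-3.141, -0.0, -0.085]
wrist_force: [0.2, -0.4, 0.0]
finger_gap: 33.1
finger_force: 0.0
```

```bash
python3 - <<'E'
from h import *
np.set_printoptions(precision=1,suppress=True)
p=imaging.camera("wrist")
go((472,-68,215),0)
for t,z in(("clamp_knob",101),("clamp_grip",101),("carriage",60),("holder_seat",62)):
  for r in trace(p,t)[:1]:
      a=axis(r["region"]);b=cv2.boxPoints(a);print(t,round(r["p"],2),a,at(p,a[0],z),"corners",[at(p,q,z)[:2] for q in b])
i=p["img"][60:340,100:420];cv2.imwrite("pics/w6.png",cv2.resize(i,None,fx=2,fy=2,interpolation=cv2.INTER_CUBIC)[:,:,::-1])
np.save("w6.npy",p["img"]);np.savez("w6c.npz",mtx=p["mtx"],view=p["view"])
E
```

```text
pos [443.6 -44.  213.5] yaw -4.95 -> shift [30.4 21.5 -1.5] turn -4.95 t 11.3
clamp_knob 0.8 ((277.2500305175781, 157.25001525878906), (21.92030906677246, 45.25482940673828), 45.0) [476.4 -67.8 101. ] corners [array([470.1, -43.6]), array([498.8, -77.3]), array([482.5, -91.6]), array([452.8, -57.8])]
clamp_grip 0.72 ((276.60003662109375, 157.80001831054688), (23.25510597229004, 46.51021194458008), 26.56505012512207) [475.9 -67.1 101. ] corners [array([461.9, -45.2]), array([501.2, -68.8]), array([489.5, -88.4]), array([449.3, -65.3])]
carriage 0.62 ((274.068603515625, 104.18295288085938), (149.12937927246094, 83.4007339477539), 87.08915710449219) [527.6 -70.7  60. ] corners [array([601.7, -29.5]), array([ 598.4, -114. ]), array([ 442.7, -117.8]), array([445.9, -20.7])]
holder_seat 0.7 ((274.6571044921875, 104.35619354248047), (148.33737182617188, 82.41703796386719), 86.18592071533203) [527.3 -71.2  62. ] corners [array([600.1, -29.5]), array([ 598. , -112.5]), array([ 444.2, -118.8]), array([445.8, -23.5])]
```

View pics/w6.png

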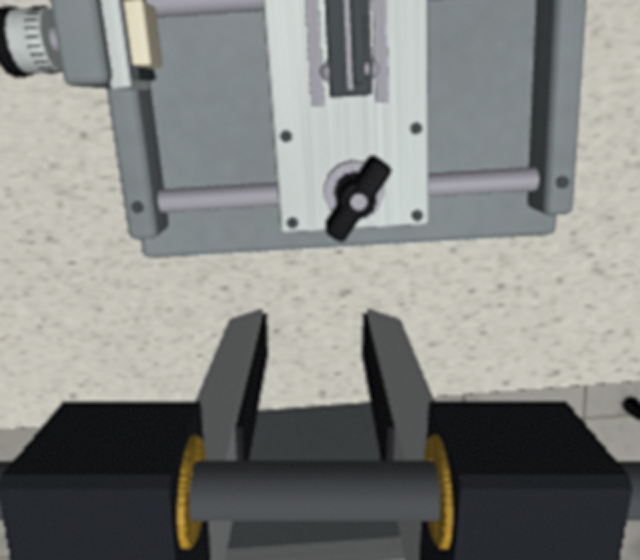

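The wrist view shows the bar from (376,168) to (340,230), now at about -35°. I check the turned angle numerically and prepare the guard approach.

```bash
python3 - <<'E'
from h import *
np.set_printoptions(precision=1,suppress=True)
c=np.load("w6c.npz");p={"mtx":c["mtx"],"view":c["view"]}
def pca(im,box):
    x0,y0,x1,y1=box;g=im.max(2)[y0:y1,x0:x1]<60
    n,l,st,_=cv2.connectedComponentsWithStats(g.astype(np.uint8));k=1+st[1:,4].argmax()
    v,u=np.nonzero(l==k);P=np.c_[u+x0,v+y0].astype(np.float32);m,e=cv2.PCACompute(P,mean=None);return m[0],e[0],len(P)
i6=np.load("w6.npy");m,e,n=pca(i6,(255,135,300,185))
a,b=at(p,m+20*e,101),at(p,m-20*e,101);print("final yaw",np.degrees(np.arctan2(*(a-b)[[1,0]])),n,m)
for f,bx,yaw in(("w2",(247,185,270,241),30.16),("w1",(249,165,266,207),30.07)):
    im=cv2.imread(f"pics/{f}.png")[:,:,::-1]
    m,e,n=pca(im,bx);print(f,"yaw about",yaw-np.degrees(np.arctan2(e[0],-e[1]))%180,n,m)
go((408,-310,215),10)
E
```

```text
final yaw 143.61215519538408 549 [277.4 157.9]
w2 yaw about -145.35646 824 [257.8 211. ]
w1 yaw about -145.63861 444 [257.1 184.2]
pos [443.5 -44.  213.4] yaw -4.9 -> shift [-12.6 268.1  -1.6] turn -14.9 t 11.5
```

Turned 70.9° (1.24 rad), so the clamp is tight. Now the guard.

>>> arm_command:
  steps:
    - [0.5,-2,50,-2,-5]
    - [0.5,-5,100,-2,-10]
    - [0.5,-8,160,-2,-15]
    - [0.5,-10,215,-2,-15]
    - [0.5,-43,268,-2,-15]
    - [0.5,-43,268,-2,-15]
    - [0.5,-43,268,-2,-15]
    - [0.5,-43,268,-2,-15]

```text
clock: 12.5
eef_pos: [378.7, -306.5, 215.5]
eef_rot: [3.142, -0.0, 0.179]
wrist_force: [-0.0, 0.3, 0.4]
finger_gap: 47.1
finger_force: 0.0
```

```bash
python3 - <<'E'
from h import *
np.set_printoptions(precision=1,suppress=True)
p=imaging.camera("wrist")
go((408,-310,215),10);s=monitor.read_state();e=s["eef_pos"];print(proj(p,(e[0],e[1],55)))
for t,z in(("guard",31),("guard_fin",55)):
  for r in trace(p,t)[:2]:
      a=axis(r["region"]);b=cv2.boxPoints(a);print(t,round(r["p"],2),a,at(p,a[0],z),"corners",[at(p,q,z)[:2] for q in b])
i=p["img"][60:340,100:420];cv2.imwrite("pics/w7.png",cv2.resize(i,None,fx=2,fy=2,interpolation=cv2.INTER_CUBIC)[:,:,::-1])
E
```

```text
pos [ 378.7 -306.5  215.5] yaw 10.25 -> shift [28.2  8.7  0.5] turn 0.25 t 12.55
[256.  179.4]
guard 0.86 ((267.0, 151.0), (68.0, 30.0), 90.0) [ 411.1 -314.5   31. ] corners [array([ 448.2, -289. ]), array([ 454.6, -324.7]), array([ 371.4, -341.8]), array([ 364.6, -303.7])]
guard_fin 0.97 ((266.5, 151.5), (69.0, 31.0), 90.0) [ 413.6 -312.6   55. ] corners [array([ 448.6, -288.2]), array([ 454.8, -322.5]), array([ 376.1, -338.6]), array([ 369.6, -302. ])]
```

View pics/w7.png

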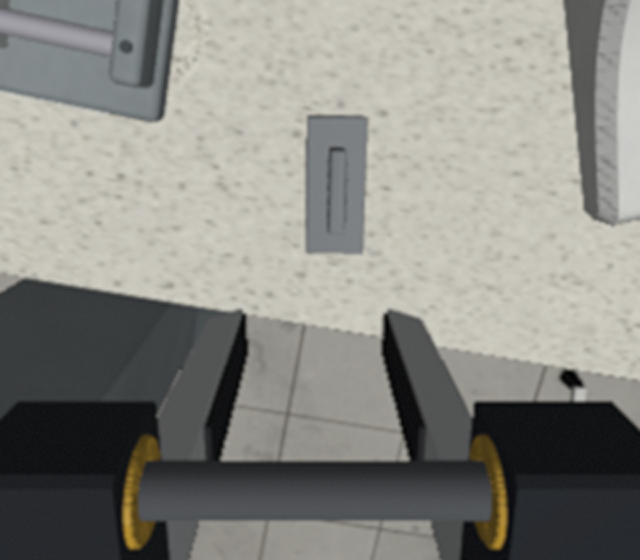

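The guard roof spans crop (305–367, 116–253), with the fin centred at (337,191) and tilted about 1° from the tool.

```bash
python3 - <<'E'
from h import *
p=imaging.camera("wrist");np.set_printoptions(precision=1,suppress=True)
X=at(p,(268.5,155.5),55);print(X)
c=[(307,116),(367,117),(305,252),(363,253)]
print([at(p,(u/2+100,v/2+60),31.5)[:2] for u,v in c],np.mean([at(p,(u/2+100,v/2+60),31.5) for u,v in c],0))
go((X[0],X[1],53),9)
E
```

```text
[ 409.3 -315.9   55. ]
[array([ 447.2, -291.2]), array([ 453.1, -327. ]), array([ 363.4, -304.8]), array([ 369.3, -341.7])] [ 408.3 -316.2   31.5]
pos [ 378.5 -306.8  215.5] yaw 10.23 -> shift [ 28.7  14.4 162.5] turn 1.23 t 12.7
```

>>> arm_command:
  steps:
    - [0.35,28,14.4,20,1]
    - [0.35,28,14.4,70,1]
    - [0.35,28,14.4,120,1]
    - [0.35,28,14.4,150,1]
    - [0.35,28,14.4,162,1]
    - [0.35,28,14.4,162,1]
    - [0.2,28,14.4,162,1]
    - [0.12,28,14.4,162,1]
    - [0.05,28,14.4,162,1]
    - [0,28,14.4,162,1]
    - [0,28,14.4,162,1]
  force: 15

```text
clock: 14.08
eef_pos: [408.2, -316.7, 53.7]
eef_rot: [3.141, -0.0, 0.16]
wrist_force: [-1.9, -0.3, 2.1]
finger_gap: 9.6
finger_force: 15.0
```

Fin gripped (9.6 mm). I firm up the grip, lift, and move to a spot short of the holder for a look.

>>> arm_command:
  steps:
    - [0,0,0,0,0]
    - [0,0,0,0,0]
    - [0,0,0,-10,0]
    - [0,0,0,-40,0]
    - [0,0,0,-90,0]
    - [0,0,0,-140,0]
    - [0,0,0,-150,3]
  force: 50

```text
clock: 14.95
eef_pos: [408.9, -317.2, 207.3]
eef_rot: [3.138, -0.004, 0.107]
wrist_force: [-0.1, 0.8, -1.9]
finger_gap: 9.7
finger_force: 50.0
```

```bash
python3 - <<'E'
from h import *
go((465,-70,200),-2)
E
```

```text
pos [ 408.9 -317.2  207.3] yaw 6.12 -> shift [  82.1 -239.8    6.7] turn 8.12 t 14.95
```

>>> arm_command:
  steps:
    - [0,15,-50,2,2]
    - [0,35,-110,4,4]
    - [0,60,-170,6,6]
    - [0,82,-240,6,8]
    - [0,82,-240,6,8]
    - [0,82,-240,6,8]
    - [0,82,-240,6,8]

```text
clock: 15.82
eef_pos: [463.7, -70.4, 197.5]
eef_rot: [3.141, 0.0, -0.033]
wrist_force: [0.2, 0.3, -1.1]
finger_gap: 9.4
finger_force: 50.0
```

```bash
python3 - <<'E'
from h import *
np.set_printoptions(precision=1,suppress=True)
p=imaging.camera("wrist");go((560,-72.3,200),-2)
print("predicted holder foot px",[proj(p,(560+a*np.cos(-.035)-b*np.sin(-.035),-72.3+a*np.sin(-.035)+b*np.cos(-.035),78)).round(1) for a,b in((35,11),(35,-11),(-35,-11),(-35,11))])
for t,z in(("holder_seat",62),("guard",94)):
  for r in trace(p,t)[:1]:
      a=axis(r["region"]);b=cv2.boxPoints(a);print(t,round(r["p"],2),a,at(p,a[0],z),[at(p,q,z)[:2] for q in b])
im=p["img"].copy();np.save("w8.npy",im);np.savez("w8c.npz",mtx=p["mtx"],view=p["view"])
i=im[0:280,100:420];cv2.imwrite("pics/w8.png",cv2.resize(i,None,fx=2,fy=2,interpolation=cv2.INTER_CUBIC)[:,:,::-1])
E
```

```text
pos [463.7 -70.5 197.5] yaw -1.93 -> shift [96.3 -1.4 -2.5] turn 0.07 t 15.88
predicted holder foot px [array([242.6,  51.8]), array([266.5,  51.9]), array([265.7, 129.3]), array([243.5, 129.3])]
holder_seat 0.83 ((253.0, 123.0), (146.0, 88.0), 90.0) [530.5 -69.5  62. ] [array([601.1, -29.3]), array([ 598.2, -114.9]), array([ 449.4, -115.7]), array([452.7, -17.4])]
guard 0.6 ((256.5, 217.0), (120.0, 55.0), 90.0) [438.5 -70.   94. ] [array([500.9, -45.7]), array([499.1, -98.4]), array([367.8, -97.5]), array([369.9, -37.8])]
```

View pics/w8.png

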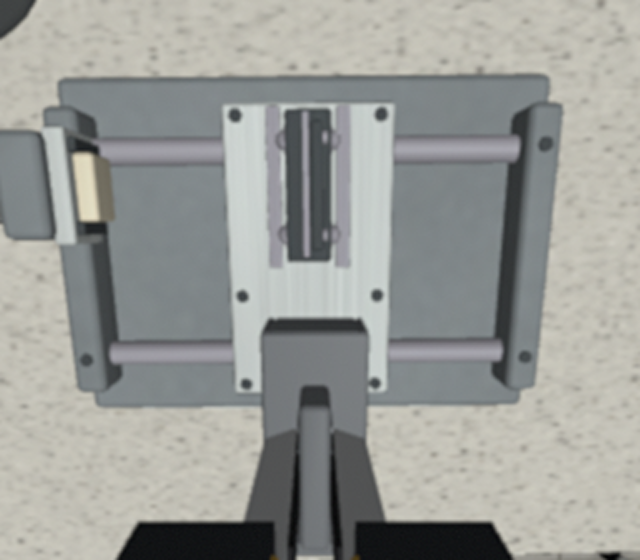

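The holder top lies at crop (286–331, 109–261), straight ahead of the tool and parallel to it. The guard hangs level, centred at column 315. I cross-check the camera bias against the felt knob position.

```bash
python3 - <<'E'
from h import *
np.set_printoptions(precision=2,suppress=True)
c=np.load("w6c.npz");p={"mtx":c["mtx"],"view":c["view"]}
print("knob hub cam(w6)",at(p,(279,160.5),101),at(p,(279,160.5),105))
f=[((376,111),(305,61)),]
# holder in w6 (near end): crop corners (330,95),(371,95)
print("holder near end w6",at(p,(265,107.5),78),at(p,(285.5,107.5),78))
c=np.load("w8c.npz");p={"mtx":c["mtx"],"view":c["view"]}
C=[(243,54.5),(265.5,54.5),(265,130.5),(243.5,130.5)]
print("holder w8",np.mean([at(p,q,78) for q in C],0),[at(p,q,78)[:2] for q in C])
S=[(233,51.5),(275,51.5),(275,134),(235,134)]
print("strips",np.mean([at(p,q,62) for q in S],0),[at(p,q,62)[:2] for q in S])
print("guard roof far edge",at(p,(232,166.5),197.5-53.5+31.5),at(p,(283,166.5),197.5-53.5+31.5))
print("TCP",monitor.read_state()["eef_pos"])
E
```

```text
knob hub cam(w6) [472.96 -69.3  101.  ] [473.69 -69.03 105.  ]
holder near end w6 [524.82 -60.05  78.  ] [523.02 -80.99  78.  ]
holder w8 [558.33 -71.92  78.  ] [array([593.11, -62.78]), array([592.41, -83.55]), array([523.54, -81.32]), array([524.25, -60.02])]
strips [558.74 -72.08  62.  ] [array([598.98, -52.56]), array([597.62, -93.45]), array([518.46, -92.18]), array([519.88, -50.15])]
guard roof far edge [507.43 -55.95 175.5 ] [506.28 -90.01 175.5 ]
TCP [463.71 -70.35 197.42]
```

>>> arm_command:
  steps:
    - [0,50,-1,0,0]
    - [0,95,-2.1,0,0]
    - [0,95,-2.1,0,0]
    - [0,95,-2.1,20,0]
    - [0,95,-2.1,45,0]
    - [0,95,-2.1,60,0]
    - [0,95,-2.1,64,0]
    - [0,95,-2.1,64,0]
    - [0,95,-2.1,64,0]

```text
clock: 17.1
eef_pos: [559.2, -70.3, 134.3]
eef_rot: [3.141, -0.001, -0.032]
wrist_force: [-0.4, -0.4, -0.9]
finger_gap: 9.4
finger_force: 50.0
```

>>> arm_command:
  steps:
    - [0,-0.5,1.2,0,0]
    - [0,-0.5,1.2,0,0]
    - [0,-0.5,1.2,4,0]
    - [0,-0.5,1.2,6,0]
    - [0,-0.5,1.2,6,0]

```text
clock: 17.73
eef_pos: [558.4, -71.2, 127.3]
eef_rot: [-3.141, 0.0, -0.032]
wrist_force: [0.0, 1.7, 0.2]
finger_gap: 9.8
finger_force: 50.0
```

>>> arm_command:
  steps:
    - [0,0,0,2,0]
    - [0,0,0,3,0]
    - [0,0,0,3,0]

```text
clock: 18.1
eef_pos: [559.1, -71.3, 125.5]
eef_rot: [3.142, -0.002, -0.032]
wrist_force: [-0.3, 1.5, 7.4]
finger_gap: 9.6
finger_force: 50.0
```

Contact with the catches, as expected (7.4 N at about 10 mm above the seat). I press on.

>>> arm_command:
  steps:
    - [0,0,-0.2,1.5,0]
    - [0,0,-0.2,3,0]
    - [0,0,-0.2,4.5,0]
    - [0,0,-0.2,6,0]
    - [0,0,-0.2,7,0]
    - [0,0,-0.2,8,0]
    - [0,0,-0.2,8,0]

```text
clock: 18.98
eef_pos: [558.1, -71.0, 116.0]
eef_rot: [-3.141, 0.001, -0.032]
wrist_force: [-0.7, 2.6, -2.8]
finger_gap: 9.7
finger_force: 50.0
```

Snapped through; the catches now pull it down. I push to the seat.

>>> arm_command:
  steps:
    - [0,0,-0.2,1,0]
    - [0,0,-0.2,2,0]
    - [0,0,-0.2,2,0]
    - [0,0,-0.2,2,0]

```text
clock: 19.48
eef_pos: [558.2, -71.0, 115.7]
eef_rot: [3.141, -0.0, -0.032]
wrist_force: [-8.2, 3.9, 13.0]
finger_gap: 9.4
finger_force: 50.0
```

Seated at TCP z 115.7 with 13 N. I relieve the side load while keeping the push.

>>> arm_command:
  steps:
    - [0,-0.6,-0.3,0,0]
    - [0,-0.6,-0.3,0,0]
    - [0,-0.6,-0.3,0,0]
    - [0,-0.6,-0.3,0,0]
    - [0,-0.6,-0.3,0,0]

```text
clock: 20.1
eef_pos: [558.1, -70.9, 115.6]
eef_rot: [3.141, -0.001, -0.032]
wrist_force: [-3.6, 1.6, 9.8]
finger_gap: 9.4
finger_force: 50.0
```

```bash
python3 - <<'E'
from h import *
np.set_printoptions(precision=2,suppress=True)
for _ in range(3):
  p=imaging.camera("top");s=monitor.read_state();print(s["clock"],s["eef_pos"],s["eef_rot"],s["wrist_force"],s["moment"],s["finger_gap"])
r=trace(p,"carriage")[0];a=axis(r["region"]);print(a)
E
```

```text
20.15 [558.11 -70.88 115.62] [ 3.14 -0.   -0.03] [-3.51  1.13  9.09] [0.49 0.8  0.  ] 9.88233374430338
20.2 [558.09 -70.89 115.63] [ 3.14 -0.   -0.03] [-4.55  1.85  9.93] [0.4  0.8  0.07] 9.258177417291948
20.25 [558.1  -70.88 115.65] [ 3.14 -0.   -0.03] [-4.54  1.56 10.73] [0.42 0.84 0.03] 9.253588272081558
((132.50819396972656, 188.90985107421875), (25.078399658203125, 3.3498222827911377), 5.194429397583008)
```

```bash
python3 -c "
from h import *
print(job.sign_off())"
```

```text
the job is handed in; nothing more can be done
None
```

The job is handed in: the clamp knob was turned clockwise about 1.24 rad, past the 1.15 rad lock point, and the guard is snapped home with the fin still gripped and about 10 N pressing down; the carriage may have moved up to about 1 mm while clamping, and I did not re-image the guard or the bystanders at the end.

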